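# Load the reagents onto the pipetting deck

## Task

Load the deck of the pipetting workstation: stand each of the four reagent containers (long trough, small round bottle, wide jar, square bottle) fully down in the carrier whose pocket fits its shape and size. Keep them upright all the time, lower them into place rather than dropping them, and leave the tube cold block and the tip box where they stand.

Things in the scene. Friction and masses are not known exactly. Their poses are not given: they have to be found in the camera images.
- trough: Open white plastic reagent trough with a V bottom, empty, 108 mm long (its x axis) x 42 mm wide (y) x 60 mm tall, with a 2 mm lip round its rim; the same either way round. Origin: centre of its underside, z up. About 0.07 kg. Good to grip across its 42 mm width at about 42 mm height, clear of the collar it is set into.
- small_bottle: Small round white plastic bottle with a blank paper label and a white screw cap: body 36 mm diameter up to 54 mm height, then a shoulder and a 27 mm cap, 80 mm tall in all. Origin: centre of its underside, z up along its axis. About 0.06 kg. The straight body can be gripped at 42 mm height.
- jar: Wide round white plastic jar with a blank paper label and a wide white screw cap: body 58 mm diameter up to 54 mm height, cap 55 mm diameter, 76 mm tall in all. Origin: centre of its underside, z up along its axis. About 0.16 kg. The straight body can be gripped at 42 mm height.
- square_bottle: Square white plastic bottle with blank paper labels and a white screw cap: body 46 x 46 mm (sides along its x and y axes) up to 60 mm height, then a shoulder and a 32 mm cap, 86 mm tall in all. Origin: centre of its underside, z up along its axis. About 0.12 kg. The flat sides can be gripped at 42 mm height.
- carrier_trough: Carrier for the trough: pocket floor 116 (x) x 50 (y) mm. Fixed on the deck: aluminium plate 190 (x) x 100 (y) x 5 mm, 4 corner thumbscrews 6 mm high, grey collar round a dark pocket floor in the middle. Origin: centre of plate underside, z up; floor at 5 mm, collar top at 17 mm. Collar flares: play 4 mm all round at floor, 9 mm at mouth, so things slide home.
- carrier_small: Carrier for the small bottle: round pocket, floor 44 mm across. Fixed on the deck: aluminium plate 190 (x) x 100 (y) x 5 mm, 4 corner thumbscrews 6 mm high, grey collar round a dark pocket floor in the middle. Origin: centre of plate underside, z up; floor at 5 mm, collar top at 17 mm. Collar flares: play 4 mm all round at floor, 9 mm at mouth, so things slide home.
- carrier_jar: Carrier for the wide jar: round pocket, floor 66 mm across. Fixed on the deck: aluminium plate 190 (x) x 100 (y) x 5 mm, 4 corner thumbscrews 6 mm high, grey collar round a dark pocket floor in the middle. Origin: centre of plate underside, z up; floor at 5 mm, collar top at 17 mm. Collar flares: play 4 mm all round at floor, 9 mm at mouth, so things slide home.
- carrier_square: Carrier for the square bottle: pocket floor 54 x 54 mm, along x and y. Fixed on the deck: aluminium plate 190 (x) x 100 (y) x 5 mm, 4 corner thumbscrews 6 mm high, grey collar round a dark pocket floor in the middle. Origin: centre of plate underside, z up; floor at 5 mm, collar top at 17 mm. Collar flares: play 4 mm all round at floor, 9 mm at mouth, so things slide home.
- cold_block: Aluminium cold block for microtubes, 56 x 76 x 40 mm (48 mm tall over its tubes), loose, standing in the middle of the row of containers; to be left alone. Origin: centre of its underside.
- tip_box: Open grey box of pipette tips, 122 x 82 mm, 60 mm tall, loose, beyond the right end of the deck; to be left alone. Origin: centre of its underside.
There are look-alikes about, which are no part of the job. Leave any orange or yellow look-alike of the jar alone. What is shaped like the square_bottle but red is not meant.

How it is judged:
By the outcome, as a careful person would: the job done as asked, in the order asked, and still so for the second after the job is handed in, with the robot touching nothing.
It also fails if it takes over 112 s, if anything falls off the work surface, if the arm or the gripper's body presses on something with over 40 N, if the wrist force passes 120 N, or if a joint passes its speed limit or range.

## Robot

A 7-joint arm with a two-finger parallel gripper is mounted at the origin on the work surface. World frame = base frame: x ahead of the robot, y to its left, z up, the work surface at z = 0. Lengths are in mm, angles in rad, forces in N, time in s.
With the tool pointing down it reaches from about 350 to 900 mm from the base axis. Payload 19.9 kg.
Tool frame: the origin (TCP) lies at the very end of the fingers, on their centre line; the grasp point (between the pads) lies bot.hold_point_z behind it (bot.hold_point_z is the distance from the TCP to the grasp point, in mm); x points along the fingers, z is the direction in which the jaws open and shut, and the axes are right-handed (so a half turn about x gives the same grasp; the last joint's range is limited). The gripper opens to 85 mm and grips with 20 to 120 N. Pads are 22 mm wide; open, the fingers measure 114 mm over their backs; the gripper's body (76 mm by 85 mm) begins 54 mm behind the grasp point. The pads swing forward as they close: fully open they stand 13 mm farther back than shut.
Start: joints at [1.083, 0.417, -0.01, 1.614, 0.005, 1.111, -0.053], TCP at [270.044, -563.629, 231.26] pointing down, gripper open.
Joint ranges: [-2.81, 2.81], [-0.39, 2.02], [-1.27, 1.25], [0.06, 2.57], [-1.19, 4.33], [0.19, 2], [-2.82, 2.82]. Speed limits (rad/s): [1.89, 1.89, 2.39, 2.39, 3.01, 3.01, 3.01].

## Interface

Orientations are given as a unit quaternion [w, x, y, z].
In Python, from cell import bot gives the robot as it stands. The module is installed in compiled form; this text tells all that it offers.
- The arm moves only by the shell command python3 -m inch 'ROWS'. ROWS is JSON, a list that holds one entry, the list of rows, each a list of 7 numbers: the shift along the tool's x, y, z in cm, then the turn, a rotation vector about the tool's x, y, z in rad, then the gripper's target within -1 to 1 (fully open at 1, half-way at 0, shut at -1). In form: [[[tx, ty, tz, wx, wy, wz, gripper], ...]]. A call has exactly 10 rows; each row is the pose to reach, as a shift and turn from the pose measured when the call began, along the tool's axes at that moment; what a row does not reach only later rows make up. A row lasts 1/10 s, in which the tool goes at most 50 mm and 8.59 degrees, less where a joint would pass 70% of its speed; a pose out of reach is approached as far as the arm can. A call with a gripper value outside its range is refused whole. The fingers move at their own pace and stop on an object; the grip force is fixed at half the most. Time passes only in rows, so rows that repeat a pose let the fingers close, or fill a call up. It gives the time, the measured TCP pose, the force and the opening at its end, in the units of the state.
- bot.observe(): the state, without advancing time (a new reading comes with each control period).
- bot.get_image(name): name is "side" or "top"; returns the picture (400x640x3 uint8, blue, green, red); there is no depth.
- bot.calibration(name): a dict with "fx", "fy", "cx", "cy" (pixels), "T" (4x4, takes a point from camera to world coordinates). Camera axes: x right, y up, looking along -z (the intrinsics and any distortion apply to the point x, -y, -z); pixel columns grow to the right and rows downward; lengths in mm; the calibration is good to about 2 mm. A picture is of the moment at which its call begins. calibration takes no time and is no camera call.
- bot.hand_in(): hands the job in, once; it reports no verdict.
The state is a dict: "time_s": time; "qpos": joint angles; "qd": joint speeds; "joint_efforts": joint torques, N m; "position": TCP position; "orientation": TCP orientation; "force": force on the tool from outside, world axes, zero at the start; "ft_torque": the same for the moment, N m; "finger_gap": finger opening in mm.
Only numpy, scipy, OpenCV 4.12 (cv2) and the standard library are available. Lean on these libraries where they do the work, as an engineer would, in place of code of your own. Each camera call takes 0.05 s, during which the arm holds its last target. There are 200 camera calls.

## Working session

There is one attempt and no reset: what is moved stays moved. The work goes in short steps, Python scripts to look and compute and a shell command to move; the robot and the scene stay as the last step left them, time stands still between calls to the robot, and variables do not carry over. Pictures are saved under pics/ and viewed, about 12 in all and at most 16, crops included, and the job is handed in when it is done.

```bash
mkdir -p pics; python3 - <<'E'
from cell import bot
import cv2,numpy as np
s=bot.observe()
print({k:np.round(v,3).tolist() for k,v in s.items()}, bot.hold_point_z)
for n in("side","top"):
    c=bot.calibration(n);print(n,{k:np.round(v,4).tolist() if not isinstance(v,str) else v for k,v in c.items()})
    cv2.imwrite(f"pics/{n}0.png",bot.get_image(n))
E
```

```text
{'time_s': 0.0, 'qpos': [1.083, 0.418, -0.01, 1.614, 0.005, 1.111, -0.053], 'qd': [0.001, 0.001, -0.001, 0.001, -0.001, -0.001, -0.0], 'joint_efforts': [-0.001, -86.447, 0.678, -43.489, 0.019, 0.008, 0.0], 'position': [269.901, -563.338, 230.669], 'orientation': [0.598, 0.377, 0.599, -0.377], 'force': [-0.17, -0.921, -0.833], 'ft_torque': [0.025, -0.009, 0.007], 'finger_gap': 85.82} 18.700000000000003
side {'fx': 472.097, 'fy': 472.097, 'cx': 322.8645, 'cy': 207.5297, 'T': [[-0.9843, 0.0802, -0.157, 239.9163], [-0.1762, -0.4747, 0.8623, 1096.9671], [-0.0053, 0.8765, 0.4814, 704.8053], [0.0, 0.0, 0.0, 1.0]]}
top {'fx': 398.4708, 'fy': 398.4708, 'cx': 325.6119, 'cy': 198.0242, 'T': [[-0.0366, 0.9784, -0.2034, 252.2233], [-0.9993, -0.0361, 0.0063, -71.0874], [-0.0012, 0.2035, 0.9791, 1026.944], [0.0, 0.0, 0.0, 1.0]]}
```

View pics/top0.png

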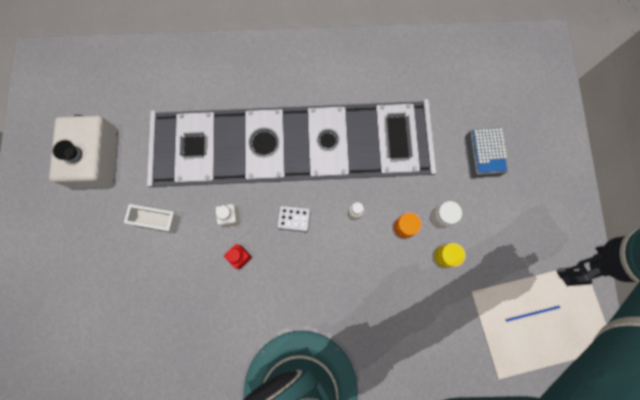

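View pics/side0.png

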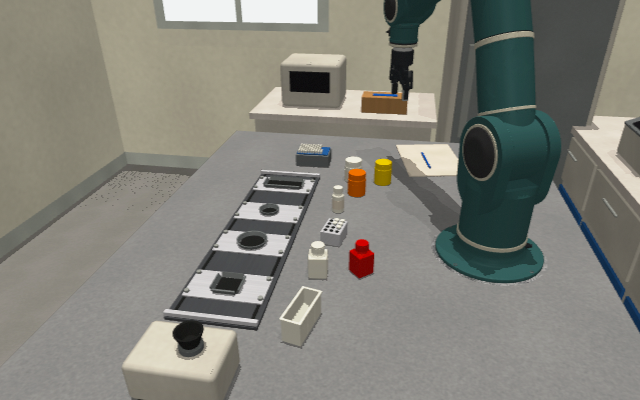

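Top view: trough (150,217), white square bottle (226,214), cold block (294,218), small bottle (357,210), white jar (448,214). Look-alikes are orange jar (408,225), yellow jar (450,255) and red square bottle (237,256). Carriers, left to right: square (194,145), jar (263,142), small (327,140), trough (398,137). I choose the white ones, and check in a crop.

```bash
cat > h.py <<'E'
import numpy as np,cv2
from cell import bot
def ray(n,u,v):
    c=bot.calibration(n);T=np.array(c["T"])
    d=T[:3,:3]@np.array([(u-c["cx"])/c["fx"],-(v-c["cy"])/c["fy"],-1.]);return T[:3,3],d
def plane(n,u,v,z):
    o,d=ray(n,u,v);return o+d*(z-o[2])/d[2]
def tri(a,b):
    o1,d1=ray("top",*a);o2,d2=ray("side",*b)
    s=np.linalg.lstsq(np.c_[d1,-d2],o2-o1,rcond=None)[0]
    p,q=o1+s[0]*d1,o2+s[1]*d2;return (p+q)/2,np.linalg.norm(p-q)
def proj(n,p):
    c=bot.calibration(n);T=np.array(c["T"]);q=T[:3,:3].T@(np.array(p)-T[:3,3])
    return c["fx"]*q[0]/-q[2]+c["cx"],c["fy"]*-q[1]/-q[2]+c["cy"]
E
python3 - <<'E'
from h import *
for n,thr in(("top",185),("side",185)):
    im=cv2.imread(f"pics/{n}0.png");g=im.min(2);print(n)
    k,l,st,ce=cv2.connectedComponentsWithStats((g>thr).astype(np.uint8))
    for i in range(1,k):
        if 25<st[i,4]<3000:print(st[i].tolist(),ce[i].round(1),np.median(g[l==i]))
t=cv2.imread("pics/top0.png");s=cv2.imread("pics/side0.png")
cv2.imwrite("pics/c1.png",cv2.resize(t[95:275,115:475],(800,400),interpolation=cv2.INTER_CUBIC))
cv2.imwrite("pics/c2.png",cv2.resize(s[150:350,160:410],(750,600),interpolation=cv2.INTER_CUBIC))
E
```

```text
top
[425, 100, 11, 73, 241] [429.9 137. ] 198.0
[378, 105, 41, 67, 1009] [396.8 140.1] 202.0
[309, 108, 39, 67, 1904] [327.7 141.6] 207.0
[147, 111, 7, 74, 247] [150.4 148.5] 198.0
[246, 111, 37, 67, 1565] [264.  144.9] 206.0
[175, 114, 38, 67, 1585] [194.5 147.9] 204.0
[51, 117, 47, 61, 1787] [ 77.3 145.7] 193.0
[440, 201, 22, 23, 392] [450.4 211.9] 220.0
[352, 202, 12, 11, 98] [357.4 207.4] 219.0
[124, 204, 49, 26, 654] [150.8 217.9] 197.0
[216, 204, 18, 20, 203] [222.6 212.2] 213.0
[278, 207, 31, 23, 460] [294.4 218.8] 206.0
[228, 214, 7, 8, 35] [231.7 218.4] 199.0
side
[162, 0, 75, 22, 1547] [199.8  10.3] 241.0
[241, 0, 77, 24, 1764] [279.7  11. ] 241.0
[289, 54, 54, 11, 415] [318.   58.3] 193.0
[250, 87, 186, 35, 2368] [352.8 107.5] 202.0
[577, 116, 63, 88, 1861] [611.5 149.2] 202.0
[397, 144, 61, 31, 1317] [431.1 158. ] 206.0
[346, 157, 16, 6, 76] [353.3 159.3] 223.0
[261, 170, 58, 5, 74] [291.1 172. ] 209.5
[253, 177, 60, 16, 243] [284.7 186.8] 211.0
[235, 202, 67, 21, 709] [269.  212.5] 211.0
[324, 221, 23, 14, 73] [336.7 227.9] 205.0
[213, 231, 76, 25, 824] [252.6 243.7] 211.0
[311, 241, 13, 7, 73] [317.2 244.1] 223.0
[308, 249, 19, 11, 92] [317.9 255.6] 203.0
[183, 270, 88, 34, 1303] [228.6 287.2] 211.0
[280, 286, 42, 39, 348] [300.3 308.3] 209.0
[164, 309, 94, 14, 319] [210.8 315.6] 211.0
[125, 322, 108, 53, 2910] [176.1 350.5] 196.0
```

View pics/c1.png

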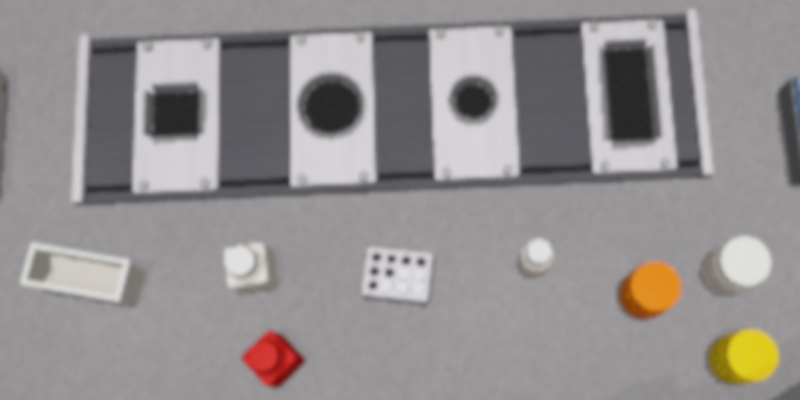

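View pics/c2.png

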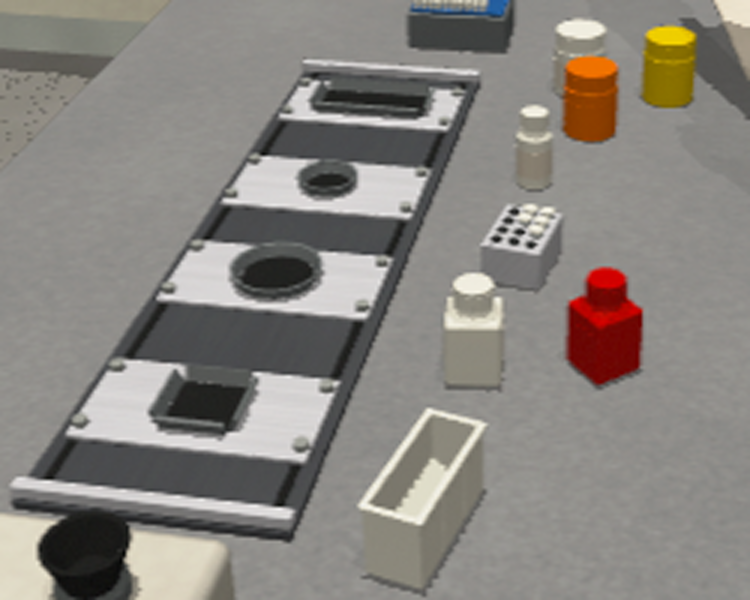

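```bash
cat > m1.py <<'E'
from h import *
A=lambda x,y:(115+x/2.2222-.25,95+y/2.2222-.25)
B=lambda x,y:(160+x/3-.33,150+y/3-.33)
r=lambda p:np.round(p,1).tolist()
for n,a,b in(("jar cap",(744,262),(580,30)),("small cap",(538,250),(534,114)),("square cap",(240,261),(474,283)),("red",(266,356),(605,278)),("orange",(654,288),(590,68))):
    p,e=tri(A(*a),B(*b));print(n,r(p),round(e,1))
C=[tri(A(*a),B(*b)) for a,b in(((30,243),(362,506)),((131,261),(430,410)),((123,302),(487,427)),((22,284),(418,522)))]
for p,e in C:print("trough",r(p),round(e,1))
P=np.array([c[0] for c in C]);print("mean",r(P.mean(0)),"dir",r(np.degrees(np.arctan2(*(P[1]+P[2]-P[0]-P[3])[[0,1]]))))
def quads(n):
    im=cv2.imread(f"pics/{n}0.png");m=(im.min(2)>170).astype(np.uint8);out=[]
    for c in cv2.findContours(m,cv2.RETR_EXTERNAL,cv2.CHAIN_APPROX_NONE)[0]:
        x,y,w,h=cv2.boundingRect(c);cx,cy=x+w/2,y+h/2
        ok=(h>50 and 30<w<60 and 90<cy-h/2 and 150<cx<440) if n=="top" else (160<cx<300 and 175<cy<295 and 50<w<100 and h>12)
        if ok:
            q=cv2.convexHull(c)
            for e in np.arange(1,12,.25):
                z=cv2.approxPolyDP(q,e,True)
                if len(z)==4:break
            out.append(z[:,0].astype(float))
    return out
def order(q):
    c=q.mean(0);return q[np.argsort(np.arctan2(q[:,1]-c[1],q[:,0]-c[0]))]
def cen(q):
    a,b,c,d=[np.append(p,1) for p in order(q)];x=np.cross(np.cross(a,c),np.cross(b,d));return x[:2]/x[2]
T=sorted(quads("top"),key=lambda q:q[:,0].mean());S=sorted(quads("side"),key=lambda q:-q[:,1].mean())
print(len(T),len(S))
for t,s in zip(T,S):
    p,e=tri(cen(t),cen(s));w=np.array([plane("top",*x,p[2]) for x in order(t)])
    print(r(cen(t)),r(cen(s)),"centre",r(p),round(e,1),"sides",r([np.linalg.norm(w[i]-w[i-1]) for i in range(4)]),
      "ang",r(np.degrees(np.arctan2(*((w[1]-w[0])+(w[2]-w[3]))[[0,1]]))))
im=cv2.imread("pics/top0.png");g=im.max(2)
k,l,st,ce=cv2.connectedComponentsWithStats((g<75).astype(np.uint8))
for i in range(1,k):
    if 150<st[i,4]<1500 and 170<ce[i][0]<420 and 110<ce[i][1]<175:print("dark",st[i].tolist(),ce[i].round(1),r([plane("top",*ce[i],z) for z in(10,20,30)]))
E
python3 m1.py
```

```text
jar cap [402.8, -375.0, 77.3] 0.8
small cap [422.8, -151.8, 79.4] 1.5
square cap [421.8, 170.1, 86.9] 0.2
red [319.9, 141.7, 84.5] 0.8
orange [379.0, -275.0, 76.9] 2.7
trough [453.6, 409.3, 62.6] 3.0
trough [431.0, 298.1, 58.6] 1.1
trough [386.7, 306.4, 55.4] 0.4
trough [411.2, 416.5, 60.9] 2.9
mean [420.6, 357.6, 59.4] dir -167.9
4 4
[193.8, 146.0] [231.4, 286.7] centre [613.7, 268.8, 11.8] 8.2 sides [182.6, 95.1, 182.9, 94.5] ang 178.7
[264.4, 143.3] [255.3, 243.4] centre [614.4, 80.3, 11.5] 8.6 sides [186.0, 95.5, 183.6, 94.9] ang 177.9
[328.0, 140.5] [271.3, 212.1] centre [616.5, -90.0, 13.0] 6.6 sides [186.2, 92.7, 180.9, 92.5] ang 178.7
[397.8, 137.9] [286.5, 184.7] centre [616.2, -276.8, 14.6] 6.6 sides [186.6, 95.5, 181.1, 92.8] ang 178.7
dark [387, 116, 22, 42, 760] [397.7 137.1] [[623.5, -277.6, 10.0], [619.9, -275.5, 20.0], [616.2, -273.5, 30.0]]
dark [252, 131, 24, 23, 420] [263.8 142.5] [[621.7, 82.7, 10.0], [618.1, 81.2, 20.0], [614.4, 79.7, 30.0]]
dark [321, 133, 15, 15, 178] [327.6 139.7] [[623.2, -88.8, 10.0], [619.5, -88.6, 20.0], [615.9, -88.4, 30.0]]
dark [184, 136, 20, 20, 372] [193.5 145.5] [[620.2, 271.2, 10.0], [616.6, 267.9, 20.0], [613.0, 264.5, 30.0]]
```

```bash
cat > m2.py <<'E'
from h import *
A=lambda x,y:(115+x/2.2222-.25,95+y/2.2222-.25)
B=lambda x,y:(160+x/3-.33,150+y/3-.33)
r=lambda p:np.round(p,1).tolist()
D={"square":([(208,46),(206,184),(144,186),(147,47)],[(116,364),(326,385),(302,443),(80,420)]),
"jar":([(361,38),(362,180),(304,180),(302,40)],[(197,244),(382,261),(362,309),(168,287)]),
"small":([(498,31),(507,170),(448,174),(440,34)],[(253,158),(421,172),(405,206),(230,192)]),
"trough":([(652,25),(664,163),(607,168),(593,28)],[(307,84),(458,93),(444,121),(284,107)])}
for n,(a,b) in D.items():
    R=[tri(A(*x),B(*y)) for x,y in zip(a,b)];P=np.array([x[0] for x in R])
    v=P[0]+P[3]-P[1]-P[2];print(n,"centre",r(P.mean(0)),"z",r(P[:,2]),"res",r([x[1] for x in R]),"ang",r(np.degrees(np.arctan2(v[1],v[0]))))
# square bottle orientation, from base/shoulder corners seen from top
from itertools import product
print([r(plane("top",*A(*c),60)) for c in((225,246),(266,241),(271,284),(227,289))])
print([r(plane("side",*B(*c),0)) for c in((446,383),(502,386))],[r(plane("side",*B(*c),0)) for c in((362,575),(420,589),(487,497))])
E
python3 m2.py
```

```text
square centre [616.6, 267.4, 17.1] z [16.4, 16.7, 17.5, 17.7] res [4.5, 2.6, 0.5, 1.5] ang 0.9
jar centre [617.9, 80.8, 16.2] z [17.5, 18.1, 12.4, 16.8] res [2.0, 4.8, 1.6, 1.8] ang 0.1
small centre [619.8, -88.7, 18.3] z [19.4, 17.6, 17.5, 18.7] res [1.6, 1.0, 3.5, 2.6] ang 1.2
trough centre [620.6, -276.1, 18.1] z [16.3, 18.8, 16.3, 21.0] res [1.5, 1.5, 3.4, 5.6] ang 0.9
[[444.3, 193.9, 60.0], [448.3, 148.4, 60.0], [399.8, 142.4, 60.0], [396.0, 190.8, 60.0]]
[[442.3, 189.3, 0.0], [396.7, 185.5, 0.0]] [[455.3, 409.1, 0.0], [413.5, 414.9, 0.0], [385.1, 317.7, 0.0]]
```

```bash
cat > go.py <<'E'
# usage: go.py x y z jawdeg  -> shift (cm, tool axes) and rotation vector from the present pose
import sys
from h import *
from scipy.spatial.transform import Rotation as Ro
x,y,z,a=map(float,sys.argv[1:5]);s=bot.observe()
R=Ro.from_quat(np.roll(s["orientation"],-1)).as_matrix();p=np.array(s["position"])
print("t",s["time_s"],"pos",p.round(1),"q",np.round(s["qpos"],2),"gap",round(s["finger_gap"],1),"F",np.round(s["force"],1))
print("fingers",R[:,0].round(3),"jaw deg",np.degrees(np.arctan2(R[1,2],R[0,2])).round(1))
for b in(a,a+180):
    c,d=np.cos(np.radians(b)),np.sin(np.radians(b))
    X=np.array([0,0,-1.]);Z=np.array([c,d,0]);G=np.c_[X,np.cross(Z,X),Z]
    print(b,(R.T@(np.array([x,y,z])-p)/10).round(2).tolist(),Ro.from_matrix(R.T@G).as_rotvec().round(3).tolist())
E
python3 go.py 403 -375 130 45
```

```text
t 0.1 pos [ 269.9 -563.4  230.7] q [ 1.08  0.42 -0.01  1.61  0.    1.11 -0.05] gap 85.4 F [ 0.5 -0.4  0.7]
fingers [-0.001  0.001 -1.   ] jaw deg -64.4
45.0 [10.09, 20.14, -11.23] [-1.909, -0.001, -0.001]
225.0 [10.09, 20.14, -11.23] [1.232, -0.001, 0.001]
```

Candidates: white jar (449,213), not orange (408,225) or yellow (450,255). White square bottle (226,214), not red (237,256). Heights triangulate to 77, 79, 87 and 59 mm, which matches the text, so I'm moving to the jar first.

```bash
python3 -m inch '[[[3,5,-3,0.15,0,0,1],[5,9,-5,0.3,0,0,1],[7,13,-7,0.45,0,0,1],[9,17,-9,0.6,0,0,1],[10,20,-11.2,0.75,0,0,1],[10,20.1,-11.2,0.9,0,0,1],[10,20.1,-11.2,1.05,0,0,1],[10,20.1,-11.2,1.2,0,0,1],[10,20.1,-11.2,1.232,0,0,1],[10,20.1,-11.2,1.232,0,0,1]]]'; python3 go.py 403 -375 18 45
python3 - <<'E'
from h import *
t=bot.get_image("top");s=bot.get_image("side")
a=cv2.resize(t[170:290,380:520],(560,480),interpolation=cv2.INTER_CUBIC);b=cv2.resize(s[60:220,320:400],(240,480),interpolation=cv2.INTER_CUBIC)
cv2.imwrite("pics/c3.png",np.hstack([a,b]))
E
```

```text
time_s: 1.1
position: [402.7, -375.1, 130.6]
orientation: [-0.27, -0.653, -0.271, 0.654]
force: [1.0, -0.2, -0.3]
finger_gap: 85.1
t 1.1 pos [ 402.7 -375.1  130.6] q [ 0.57  0.41  0.16  1.89 -0.08  0.85 -1.59] gap 85.1 F [ 1.  -0.2 -0.3]
fingers [-0.001  0.001 -1.   ] jaw deg -135.0
45.0 [11.26, 0.03, -0.03] [3.141, 0.002, 0.0]
225.0 [11.26, 0.03, -0.03] [-0.0, -0.0, 0.002]
```

View pics/c3.png

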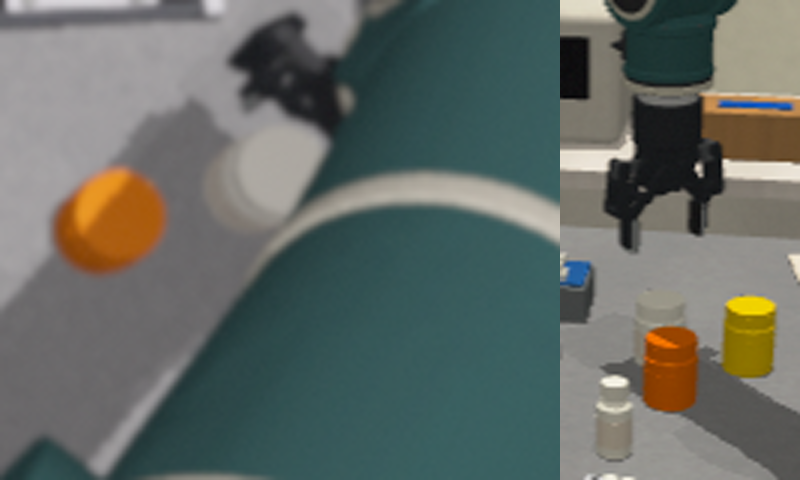

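The view shows the open fingers above the white jar (top crop 260,175; side crop 660,320) with the orange one clear to the left. Descending.

```bash
python3 -m inch '[[[1.5,0,0,0,0,0,1],[3,0,0,0,0,0,1],[4.5,0,0,0,0,0,1],[6,0,0,0,0,0,1],[7.5,0,0,0,0,0,1],[9,0,0,0,0,0,1],[10.2,0,0,0,0,0,1],[11,0,0,0,0,0,1],[11.2,0,0,0,0,0,1],[11.2,0,0,0,0,0,1]]]'
python3 -m inch '[[[0,0,0,0,0,0,0.2],[0,0,0,0,0,0,-0.2],[0,0,0,0,0,0,-0.6],[0,0,0,0,0,0,-1],[0,0,0,0,0,0,-1],[0,0,0,0,0,0,-1],[0,0,0,0,0,0,-1],[0,0,0,0,0,0,-1],[0,0,0,0,0,0,-1],[0,0,0,0,0,0,-1]]]'
```

```text
time_s: 2.2
position: [402.6, -375.2, 18.6]
orientation: [-0.271, -0.653, -0.272, 0.653]
force: [0.3, -1.1, 0.3]
finger_gap: 85.5
time_s: 3.2
position: [402.8, -375.5, 19.5]
orientation: [0.271, 0.653, 0.272, -0.653]
force: [-1.9, 2.4, 11.8]
finger_gap: 56.6
```

```bash
python3 -m inch '[[[-0.5,0,0,0,0,0,-1],[-1,0,0,0,0,0,-1],[-2,0,0,0,0,0,-1],[-3.5,0,0,0,0,0,-1],[-5.5,0,0,0,0,0,-1],[-7.5,0,0,0,0,0,-1],[-9.5,0,0,0,0,0,-1],[-11.5,0,0,0,0,0,-1],[-13,0,0,0,0,0,-1],[-13,0,0,0,0,0,-1]]]'; python3 go.py 619.5 81.5 148 83
python3 - <<'E'
from h import *
s=bot.get_image("side");cv2.imwrite("pics/c4.png",cv2.resize(s[60:220,300:420],(360,480),interpolation=cv2.INTER_CUBIC))
E
```

```text
time_s: 4.2
position: [403.7, -376.3, 152.4]
orientation: [0.272, 0.654, 0.27, -0.652]
force: [-0.0, -0.3, -1.0]
finger_gap: 56.3
t 4.2 pos [ 403.7 -376.3  152.4] q [ 0.56  0.38  0.16  1.88 -0.08  0.89 -1.59] gap 56.3 F [-0.  -0.3 -1. ]
fingers [ 0.003 -0.002 -1.   ] jaw deg -134.8
83.0 [0.42, -16.99, -47.68] [2.481, -0.005, -0.0]
263.0 [0.42, -16.99, -47.68] [-0.661, 0.0, -0.004]
```

View pics/c4.png

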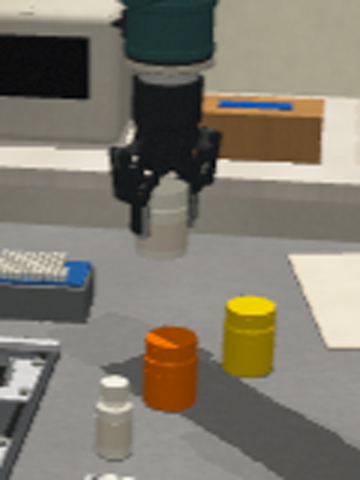

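The jar is held upright, at (165,215) in the crop. Carrying it to the round 66 mm carrier.

```bash
python3 -m inch '[[[0,-0.5,-1.4,-0.02,0,0,-1],[0,-1.4,-3.8,-0.05,0,0,-1],[0.1,-2.6,-7.2,-0.1,0,0,-1],[0.1,-3.9,-11,-0.15,0,0,-1],[0.1,-5.3,-15,-0.2,0,0,-1],[0.1,-6.8,-19,-0.26,0,0,-1],[0.2,-8.2,-23,-0.32,0,0,-1],[0.2,-9.6,-27,-0.38,0,0,-1],[0.2,-11,-31,-0.44,0,0,-1],[0.2,-12.1,-34,-0.48,0,0,-1]]]'; python3 go.py 619.5 81.5 148 83
```

```text
time_s: 5.25
position: [557.4, -45.8, 148.1]
orientation: [0.421, 0.569, 0.42, -0.568]
force: [0.1, -0.5, -2.3]
finger_gap: 56.5
t 5.25 pos [557.4 -45.8 148.1] q [ 0.08  0.4  -0.07  1.85  0.03  0.89 -1.87] gap 56.5 F [ 0.1 -0.5 -2.3]
fingers [ 0.001  0.    -1.   ] jaw deg -107.0
83.0 [0.02, 2.21, -13.98] [2.967, -0.001, 0.0]
263.0 [0.02, 2.21, -13.98] [-0.175, -0.0, -0.001]
```

```bash
python3 -m inch '[[[0,0.5,-3.2,-0.03,0,0,-1],[0,1,-6.4,-0.06,0,0,-1],[0,1.5,-9.5,-0.1,0,0,-1],[0,1.9,-12,-0.14,0,0,-1],[0,2.1,-13.5,-0.17,0,0,-1],[0,2.2,-14,-0.175,0,0,-1],[1.5,2.2,-14,-0.175,0,0,-1],[3.5,2.2,-14,-0.175,0,0,-1],[5.5,2.2,-14,-0.175,0,0,-1],[7.5,2.2,-14,-0.175,0,0,-1]]]'; python3 go.py 619.5 81.5 45 83
python3 - <<'E'
from h import *
t=bot.get_image("top");s=bot.get_image("side")
a=cv2.resize(t[90:190,215:315],(480,480),interpolation=cv2.INTER_CUBIC);b=cv2.resize(s[180:280,220:290],(310,480),interpolation=cv2.INTER_CUBIC)
cv2.imwrite("pics/c5.png",np.hstack([a,b]))
E
```

```text
time_s: 6.25
position: [618.7, 79.8, 71.3]
orientation: [-0.468, -0.53, -0.468, 0.53]
force: [0.5, -0.5, -1.7]
finger_gap: 56.6
t 6.25 pos [618.7  79.8  71.3] q [-0.09  0.6  -0.12  1.73  0.09  0.82 -1.95] gap 56.6 F [ 0.5 -0.5 -1.7]
fingers [-0.    -0.001 -1.   ] jaw deg -97.1
83.0 [2.63, 0.06, -0.18] [3.139, 0.0, -0.001]
263.0 [2.63, 0.06, -0.18] [-0.003, 0.001, 0.0]
```

View pics/c5.png

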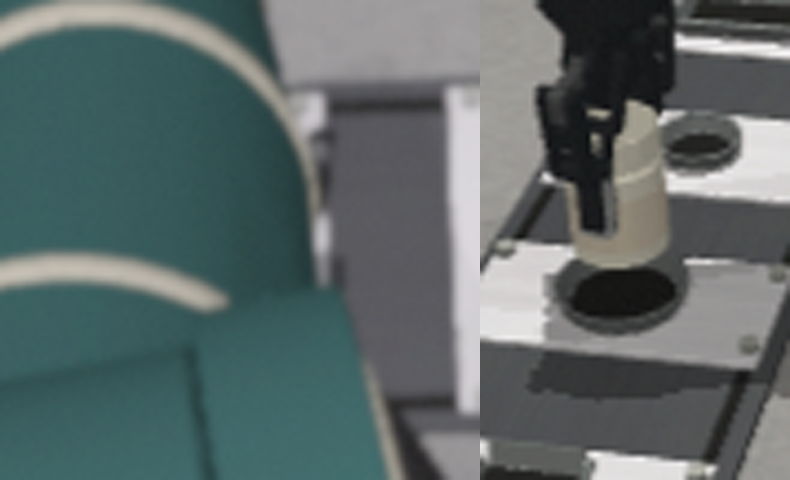

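The jar is above the round pocket (side crop: base (615,265), pocket (622,292)). I'll lower it slowly and watch the force.

```bash
python3 -m inch '[[[0.6,0.1,-0.2,0,0,0,-1],[1.2,0.1,-0.2,0,0,0,-1],[1.8,0.1,-0.2,0,0,0,-1],[2.3,0.1,-0.2,0,0,0,-1],[2.7,0.1,-0.2,0,0,0,-1],[3,0.1,-0.2,0,0,0,-1],[3.3,0.1,-0.2,0,0,0,-1],[3.5,0.1,-0.2,0,0,0,-1],[3.6,0.1,-0.2,0,0,0,-1],[3.6,0.1,-0.2,0,0,0,-1]]]'; python3 -m inch '[[[0.05,0,0,0,0,0,-1],[0.1,0,0,0,0,0,-1],[0.15,0,0,0,0,0,-1],[0.2,0,0,0,0,0,-1],[0.25,0,0,0,0,0,-1],[0.3,0,0,0,0,0,-1],[0.3,0,0,0,0,0,-1],[0.3,0,0,0,0,0,-1],[0.3,0,0,0,0,0,-1],[0.3,0,0,0,0,0,-1]]]'
```

```text
time_s: 7.35
position: [618.3, 81.5, 33.7]
orientation: [-0.467, -0.529, -0.469, 0.532]
force: [0.6, -0.2, -1.3]
finger_gap: 56.5
time_s: 8.35
position: [618.5, 81.6, 32.5]
orientation: [-0.467, -0.529, -0.468, 0.531]
force: [-13.4, -1.8, 29.5]
finger_gap: 56.4
```

```bash
python3 -m inch '[[[-0.05,0,0,0,0,0,-1],[-0.05,0,0,0,0,0,-1],[-0.05,0,0,0,0,0,-0.6],[-0.05,0,0,0,0,0,-0.4],[-0.05,0,0,0,0,0,-0.2],[-0.05,0,0,0,0,0,0],[-0.05,0,0,0,0,0,0.3],[-0.05,0,0,0,0,0,0.6],[-0.05,0,0,0,0,0,1],[-0.05,0,0,0,0,0,1]]]'; python3 -m inch '[[[-0.3,0,0,0,0,0,1],[-1,0,0,0,0,0,1],[-2,0,0,0,0,0,1],[-3.5,0,0,0,0,0,1],[-5.5,0,0,0,0,0,1],[-7.5,0,0,0,0,0,1],[-9.5,0,0,0,0,0,1],[-10.5,0,0,0,0,0,1],[-10.5,0,0,0,0,0,1],[-10.5,0,0,0,0,0,1]]]'; python3 go.py 423 -152 130 -65
```

```text
time_s: 9.35
position: [618.6, 81.6, 33.2]
orientation: [-0.467, -0.529, -0.468, 0.531]
force: [0.1, 0.6, 0.1]
finger_gap: 85.1
time_s: 10.35
position: [618.7, 81.7, 137.9]
orientation: [-0.467, -0.529, -0.468, 0.531]
force: [-0.2, 0.4, -0.2]
finger_gap: 85.2
t 10.35 pos [618.7  81.7 137.9] q [-0.08  0.52 -0.13  1.69  0.08  0.94 -1.94] gap 85.2 F [-0.2  0.4 -0.2]
fingers [-0.004 -0.001 -1.   ] jaw deg -97.1
-65.0 [0.9, -16.52, 25.62] [-0.561, 0.001, 0.004]
115.0 [0.9, -16.52, 25.62] [2.581, 0.005, -0.001]
```

```bash
python3 -m inch '[[[0,-1.2,1.9,-0.05,0,0,1],[0.1,-3.3,5.1,-0.12,0,0,1],[0.2,-5.5,8.5,-0.2,0,0,1],[0.3,-7.8,12,-0.28,0,0,1],[0.4,-10,15.5,-0.36,0,0,1],[0.5,-12.2,19,-0.44,0,0,1],[0.6,-14.4,22.4,-0.5,0,0,1],[0.9,-16,24.8,-0.55,0,0,1],[0.9,-16.5,25.6,-0.56,0,0,1],[0.9,-16.5,25.6,-0.56,0,0,1]]]'; python3 go.py 423 -152 20 -65
python3 - <<'E'
from h import *
t=bot.get_image("top");s=bot.get_image("side")
a=cv2.resize(t[100:250,230:380],(480,480),interpolation=cv2.INTER_CUBIC);b=cv2.resize(s[100:280,220:340],(320,480),interpolation=cv2.INTER_CUBIC)
cv2.imwrite("pics/c6.png",np.hstack([a,b]));cv2.imwrite("pics/s6.png",s);cv2.imwrite("pics/t6.png",t)
for z in(0,12,13):print([np.round(proj(n,(619,81.6,z+76)),1) for n in("top","side")])
E
```

```text
time_s: 11.35
position: [421.9, -152.9, 129.3]
orientation: [0.594, 0.379, 0.597, -0.382]
force: [0.2, 0.8, 0.1]
finger_gap: 85.1
t 11.35 pos [ 421.9 -152.9  129.3] q [ 0.43  0.25 -0.18  2.12  0.07  0.78 -0.92] gap 85.1 F [0.2 0.8 0.1]
fingers [-0.005 -0.001 -1.   ] jaw deg -65.2
-65.0 [10.93, 0.19, -0.02] [-0.003, -0.001, 0.005]
115.0 [10.93, 0.19, -0.02] [3.138, 0.008, 0.002]
[array([260.2, 134.6]), array([250.1, 222.3])]
[array([259.4, 132.9]), array([249.7, 218.3])]
[array([259.4, 132.7]), array([249.7, 218. ])]
```

View pics/c6.png

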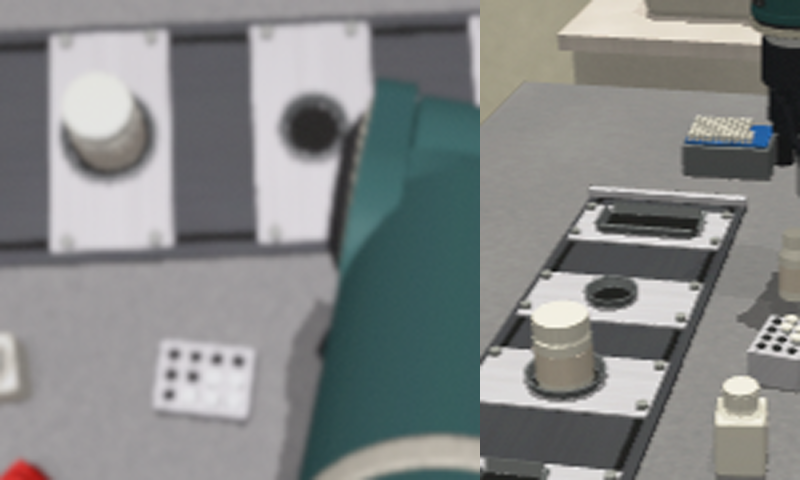

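The jar stands in the round pocket (cap at top (260,130), side (251,217)). I'll check its height numerically while descending on the small bottle.

```bash
python3 - <<'E'
from h import *
for a in((260.3,130.3),(260,132)):
  for b in((250.7,216.5),(250.4,218)): print(a,b,[np.round(x,1) for x in tri(a,b)])
for n in("t6","s6"):
    im=cv2.imread(f"pics/{n}.png");x0,x1,y0,y1=(245,275,115,160) if n=="t6" else (235,265,205,255)
    k,l,st,ce=cv2.connectedComponentsWithStats((im.min(2)[y0:y1,x0:x1]>213).astype(np.uint8))
    for i in range(1,k):
        if st[i,4]>20:print(n,(st[i]+[x0,y0,0,0,0]).tolist(),ce[i]+[x0,y0])
E
python3 -m inch '[[[1.5,0.1,0,0,0,0,1],[3,0.2,0,0,0,0,1],[4.5,0.2,0,0,0,0,1],[6,0.2,0,0,0,0,1],[7.5,0.2,0,0,0,0,1],[9,0.2,0,0,0,0,1],[10.2,0.2,0,0,0,0,1],[10.8,0.2,0,0,0,0,1],[10.9,0.2,0,0,0,0,1],[10.9,0.2,0,0,0,0,1]]]'
python3 -m inch '[[[0,0,0,0,0,0,0.2],[0,0,0,0,0,0,-0.2],[0,0,0,0,0,0,-0.6],[0,0,0,0,0,0,-1],[0,0,0,0,0,0,-1],[0,0,0,0,0,0,-1],[0,0,0,0,0,0,-1],[0,0,0,0,0,0,-1],[0,0,0,0,0,0,-1],[0,0,0,0,0,0,-1]]]'
python3 -m inch '[[[-0.5,0,0,0,0,0,-1],[-1,0,0,0,0,0,-1],[-2,0,0,0,0,0,-1],[-3.5,0,0,0,0,0,-1],[-5.5,0,0,0,0,0,-1],[-7.5,0,0,0,0,0,-1],[-9.5,0,0,0,0,0,-1],[-11.5,0,0,0,0,0,-1],[-13,0,0,0,0,0,-1],[-13,0,0,0,0,0,-1]]]'; python3 go.py 621 -88.7 150 -65
```

```text
(260.3, 130.3) (250.7, 216.5) [array([620.3,  78.1,  92.7]), np.float64(6.7)]
(260.3, 130.3) (250.4, 218) [array([621.6,  78.7,  88.6]), np.float64(7.3)]
(260, 132) (250.7, 216.5) [array([618. ,  79.2,  92.8]), np.float64(2.7)]
(260, 132) (250.4, 218) [array([619.3,  79.8,  88.6]), np.float64(3.3)]
t6 [248, 122, 22, 20, 353] [259.06515581 131.37677054]
t6 [248, 151, 10, 9, 35] [250.85714286 156.62857143]
s6 [238, 206, 27, 17, 270] [249.41481481 214.82592593]
s6 [235, 244, 30, 10, 102] [249.91176471 250.38235294]
time_s: 12.45
position: [424.9, -150.5, 20.7]
orientation: [0.595, 0.379, 0.597, -0.381]
force: [-0.3, -0.2, 0.5]
finger_gap: 85.7
time_s: 13.45
position: [425.2, -150.6, 21.3]
orientation: [0.595, 0.379, 0.597, -0.381]
force: [-2.6, -0.2, 12.5]
finger_gap: 34.4
time_s: 14.45
position: [426.5, -150.7, 153.5]
orientation: [0.597, 0.379, 0.596, -0.381]
force: [1.4, 0.4, -0.2]
finger_gap: 34.4
t 14.45 pos [ 426.5 -150.7  153.5] q [ 0.43  0.22 -0.18  2.1   0.06  0.83 -0.92] gap 34.4 F [ 1.4  0.4 -0.2]
fingers [-0.    -0.002 -1.   ] jaw deg -65.1
-65.0 [0.33, 20.25, 2.57] [-0.001, 0.002, 0.001]
115.0 [0.33, 20.25, 2.57] [3.141, 0.002, -0.003]
```

```bash
python3 -m inch '[[[0,1.2,0.1,0,0,0,-1],[0.1,3.5,0.4,0,0,0,-1],[0.2,6.5,0.8,0,0,0,-1],[0.3,9.8,1.2,0,0,0,-1],[0.3,13,1.6,0,0,0,-1],[0.3,16,2,0,0,0,-1],[0.3,18.5,2.3,0,0,0,-1],[0.3,20,2.5,0,0,0,-1],[0.3,20.5,2.5,0,0,0,-1],[0.3,20.5,2.5,0,0,0,-1]]]'; python3 -m inch '[[[1,0,0,0,0,0,-1],[2.5,0,0,0,0,0,-1],[4,0,0,0,0,0,-1],[5.5,0,0,0,0,0,-1],[7,0,0,0,0,0,-1],[8,0,0,0,0,0,-1],[8.5,0,0,0,0,0,-1],[8.5,0,0,0,0,0,-1],[8.5,0,0,0,0,0,-1],[8.5,0,0,0,0,0,-1]]]';  python3 go.py 623.5 -87.5 36 -65
python3 - <<'E'
from h import *
t=bot.get_image("top");s=bot.get_image("side")
a=cv2.resize(t[90:190,280:380],(480,480),interpolation=cv2.INTER_CUBIC);b=cv2.resize(s[150:250,240:310],(320,480),interpolation=cv2.INTER_CUBIC)
cv2.imwrite("pics/c7.png",np.hstack([a,b]))
E
```

```text
time_s: 15.45
position: [623.0, -86.3, 149.4]
orientation: [0.596, 0.379, 0.596, -0.381]
force: [-0.1, 0.1, -1.3]
finger_gap: 34.3
time_s: 16.45
position: [623.3, -86.5, 65.1]
orientation: [0.597, 0.379, 0.596, -0.381]
force: [-0.3, 0.2, -0.5]
finger_gap: 34.7
t 16.45 pos [623.3 -86.5  65.1] q [ 0.22  0.62 -0.18  1.72  0.15  0.82 -1.16] gap 34.7 F [-0.3  0.2 -0.5]
fingers [-0.    -0.002 -1.   ] jaw deg -65.0
-65.0 [2.91, -0.02, 0.09] [-0.0, 0.002, 0.001]
115.0 [2.91, -0.02, 0.09] [3.141, 0.002, -0.003]
```

View pics/c7.png

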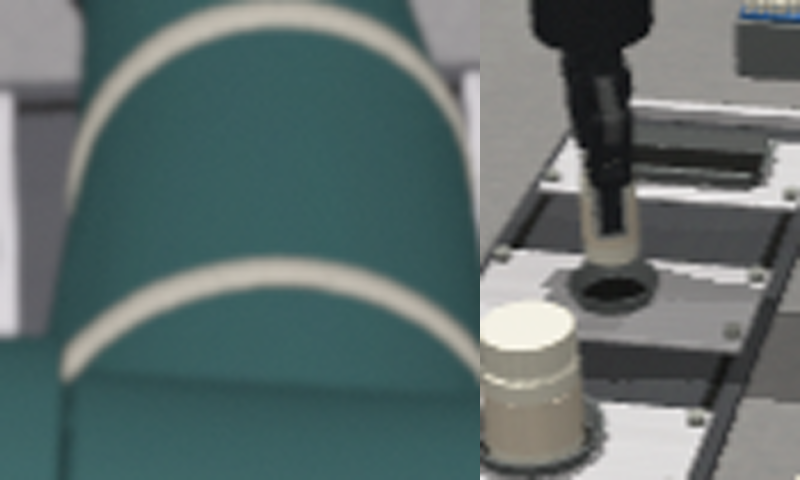

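```bash
python3 - <<'E'
from h import *
print(plane("side",268.4,203.5,44),plane("side",269.1,210.4,13), plane("side",269.1,209.8,25))
E
python3 -m inch '[[[0.5,0,0.1,0,0,0,-1],[1,0,0.1,0,0,0,-1],[1.5,0,0.1,0,0,0,-1],[2,0,0.1,0,0,0,-1],[2.3,0,0.1,0,0,0,-1],[2.5,0,0.1,0,0,0,-1],[2.7,0,0.1,0,0,0,-1],[2.8,0,0.1,0,0,0,-1],[2.9,0,0.1,0,0,0,-1],[2.9,0,0.1,0,0,0,-1]]]'; python3 -m inch '[[[0.05,0,0,0,0,0,-1],[0.1,0,0,0,0,0,-1],[0.15,0,0,0,0,0,-1],[0.2,0,0,0,0,0,-1],[0.2,0,0,0,0,0,-1],[0.2,0,0,0,0,0,-1],[0.2,0,0,0,0,0,-1],[0.2,0,0,0,0,0,-1],[0.2,0,0,0,0,0,-1],[0.2,0,0,0,0,0,-1]]]'
```

```text
[618.54717251 -84.14598255  44.        ] [622.11253843 -97.45091947  13.        ] [616.48843064 -80.27371484  25.        ]
time_s: 17.55
position: [623.6, -87.5, 36.0]
orientation: [0.597, 0.379, 0.596, -0.381]
force: [0.6, 0.2, -0.5]
finger_gap: 34.7
time_s: 18.55
position: [623.7, -87.5, 34.4]
orientation: [0.597, 0.379, 0.596, -0.381]
force: [-2.3, 0.4, 6.7]
finger_gap: 34.0
```

```bash
python3 -m inch '[[[0,0,0,0,0,0,-1],[0,0,0,0,0,0,-0.8],[0,0,0,0,0,0,-0.6],[0,0,0,0,0,0,-0.4],[0,0,0,0,0,0,-0.2],[0,0,0,0,0,0,0],[0,0,0,0,0,0,0.3],[0,0,0,0,0,0,0.6],[0,0,0,0,0,0,1],[0,0,0,0,0,0,1]]]'; python3 -m inch '[[[-0.3,0,0,0,0,0,1],[-1,0,0,0,0,0,1],[-2,0,0,0,0,0,1],[-3.5,0,0,0,0,0,1],[-5.5,0,0,0,0,0,1],[-7.5,0,0,0,0,0,1],[-9.5,0,0,0,0,0,1],[-10.5,0,0,0,0,0,1],[-10.5,0,0,0,0,0,1],[-10.5,0,0,0,0,0,1]]]'; python3 go.py 422 168.5 135 -85.4
```

```text
time_s: 19.55
position: [623.7, -87.5, 34.4]
orientation: [0.597, 0.379, 0.596, -0.381]
force: [0.2, 0.3, 0.9]
finger_gap: 85.3
time_s: 20.55
position: [623.5, -87.3, 139.1]
orientation: [0.597, 0.379, 0.596, -0.381]
force: [-0.0, 0.5, -0.7]
finger_gap: 85.2
t 20.55 pos [623.5 -87.3 139.1] q [ 0.24  0.53 -0.2   1.68  0.13  0.95 -1.14] gap 85.2 F [-0.   0.5 -0.7]
fingers [-0.001 -0.002 -1.   ] jaw deg -65.0
-85.4 [0.36, -7.46, -31.69] [0.356, 0.002, 0.001]
94.6 [0.36, -7.46, -31.69] [-2.786, -0.002, 0.003]
```

```bash
python3 -m inch '[[[0,-0.5,-2,0.02,0,0,1],[0.1,-1.3,-5.5,0.06,0,0,1],[0.1,-2.3,-9.7,0.1,0,0,1],[0.2,-3.3,-14,0.15,0,0,1],[0.2,-4.3,-18.3,0.2,0,0,1],[0.3,-5.3,-22.5,0.25,0,0,1],[0.3,-6.2,-26.5,0.3,0,0,1],[0.4,-7,-29.8,0.34,0,0,1],[0.4,-7.4,-31.5,0.356,0,0,1],[0.4,-7.5,-31.7,0.356,0,0,1]]]'; python3 -m inch '[[[0,0,0,0,0,0,1],[0,0,0,0,0,0,1],[0,0,0,0,0,0,1],[0,0,0,0,0,0,1],[0,0,0,0,0,0,1],[0,0,0,0,0,0,1],[0,0,0,0,0,0,1],[0,0,0,0,0,0,1],[0,0,0,0,0,0,1],[0,0,0,0,0,0,1]]]'; python3 go.py 422 168.5 20 -85.4
python3 - <<'E'
from h import *
t=bot.get_image("top");s=bot.get_image("side")
a=cv2.resize(t[100:280,180:350],(453,480),interpolation=cv2.INTER_CUBIC);b=cv2.resize(s[150:330,230:355],(333,480),interpolation=cv2.INTER_CUBIC)
cv2.imwrite("pics/c8.png",np.hstack([a,b]));print(a.shape,b.shape)
E
```

```text
time_s: 21.55
position: [419.9, 170.0, 134.0]
orientation: [0.52, 0.478, 0.52, -0.48]
force: [0.3, -0.4, 0.9]
finger_gap: 85.4
time_s: 22.55
position: [419.9, 170.0, 134.0]
orientation: [0.52, 0.478, 0.52, -0.48]
force: [0.7, 0.6, -0.1]
finger_gap: 85.9
t 22.55 pos [419.9 170.  134. ] q [-0.22  0.26 -0.26  2.11  0.09  0.79 -2.03] gap 85.9 F [ 0.7  0.6 -0.1]
fingers [-0.002 -0.002 -1.   ] jaw deg -85.3
-85.4 [11.4, 0.22, 0.14] [0.003, 0.002, 0.002]
94.6 [11.4, 0.22, 0.14] [-3.139, -0.003, 0.004]
(480, 453, 3) (480, 333, 3)
```

View pics/c8.png

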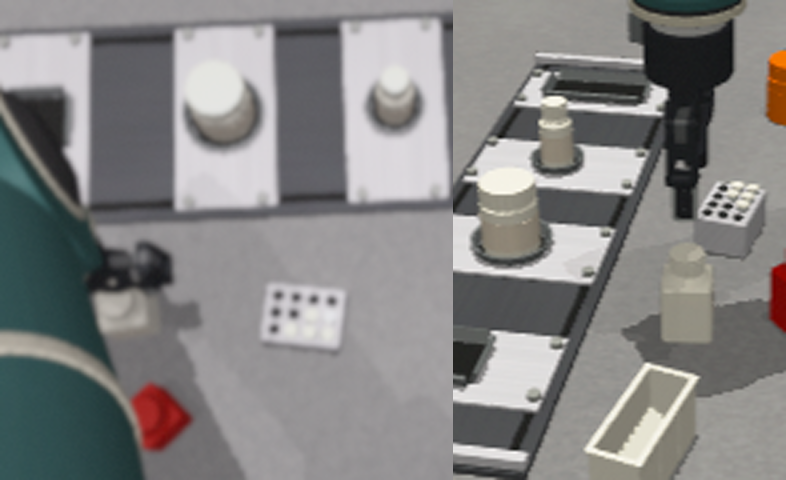

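The view shows the jar (side 508,215) and small bottle (556,135) standing in their pockets, with the gripper over the white square bottle (687,290). Descending and gripping.

```bash
python3 -m inch '[[[1.5,0.1,0.1,0,0,0,1],[3,0.2,0.1,0,0,0,1],[4.5,0.2,0.1,0,0,0,1],[6,0.2,0.1,0,0,0,1],[7.5,0.2,0.1,0,0,0,1],[9,0.2,0.1,0,0,0,1],[10.4,0.2,0.1,0,0,0,1],[11.2,0.2,0.1,0,0,0,1],[11.4,0.2,0.1,0,0,0,1],[11.4,0.2,0.1,0,0,0,1]]]'
python3 -m inch '[[[0,0,0,0,0,0,0.2],[0,0,0,0,0,0,-0.2],[0,0,0,0,0,0,-0.6],[0,0,0,0,0,0,-1],[0,0,0,0,0,0,-1],[0,0,0,0,0,0,-1],[0,0,0,0,0,0,-1],[0,0,0,0,0,0,-1],[0,0,0,0,0,0,-1],[0,0,0,0,0,0,-1]]]'
python3 -m inch '[[[-0.5,0,0,0,0,0,-1],[-1,0,0,0,0,0,-1],[-2,0,0,0,0,0,-1],[-3.5,0,0,0,0,0,-1],[-5.5,0,0,0,0,0,-1],[-7.5,0,0,0,0,0,-1],[-9.5,0,0,0,0,0,-1],[-11.5,0,0,0,0,0,-1],[-13,0,0,0,0,0,-1],[-13,0,0,0,0,0,-1]]]'; python3 go.py 618.5 269 148 -89.2
python3 - <<'E'
from h import *
cv2.imwrite("pics/s9.png",cv2.resize(bot.get_image("side")[150:330,230:355],(333,480),interpolation=cv2.INTER_CUBIC))
E
```

```text
time_s: 23.65
position: [421.8, 169.0, 20.0]
orientation: [0.52, 0.478, 0.52, -0.48]
force: [-0.2, 0.8, 0.1]
finger_gap: 85.4
time_s: 24.65
position: [422.2, 169.2, 20.7]
orientation: [0.521, 0.478, 0.52, -0.48]
force: [-2.9, -0.8, 13.1]
finger_gap: 45.4
time_s: 25.65
position: [423.1, 169.8, 152.9]
orientation: [0.521, 0.479, 0.52, -0.479]
force: [0.5, -0.1, -2.7]
finger_gap: 45.6
t 25.65 pos [423.1 169.8 152.9] q [-0.21  0.23 -0.27  2.09  0.08  0.83 -2.02] gap 45.6 F [ 0.5 -0.1 -2.7]
fingers [ 0.002 -0.001 -1.   ] jaw deg -85.2
-89.2 [0.52, 20.29, -8.27] [0.069, 0.001, -0.002]
90.8 [0.52, 20.29, -8.27] [-3.073, 0.003, 0.002]
```

View pics/s9.png

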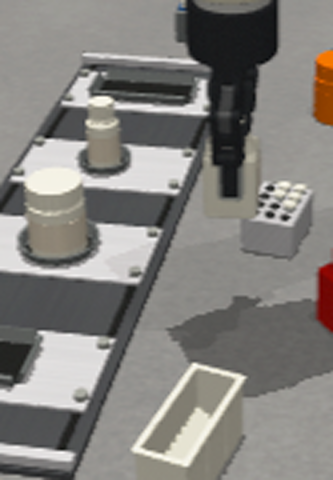

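The bottle is held upright (crop 232,180). Moving it over the square carrier.

```bash
python3 -m inch '[[[0,1,-0.4,0,0,0,-1],[0.1,3.3,-1.3,0.01,0,0,-1],[0.2,6.5,-2.6,0.02,0,0,-1],[0.3,9.8,-4,0.03,0,0,-1],[0.4,13,-5.3,0.04,0,0,-1],[0.5,16,-6.5,0.05,0,0,-1],[0.5,18.5,-7.5,0.06,0,0,-1],[0.5,19.9,-8.1,0.07,0,0,-1],[0.5,20.3,-8.3,0.07,0,0,-1],[0.5,20.3,-8.3,0.07,0,0,-1]]]'; python3 -m inch '[[[1,0,0,0,0,0,-1],[2.5,0,0,0,0,0,-1],[4,0,0,0,0,0,-1],[5.5,0,0,0,0,0,-1],[7,0,0,0,0,0,-1],[8,0,0,0,0,0,-1],[8.3,0,0,0,0,0,-1],[8.3,0,0,0,0,0,-1],[8.3,0,0,0,0,0,-1],[8.3,0,0,0,0,0,-1]]]';  python3 go.py 618.5 269 35.5 -89.2
python3 - <<'E'
from h import *
s=bot.get_image("side")
cv2.imwrite("pics/c10.png",cv2.resize(s[210:320,180:290],(560,560),interpolation=cv2.INTER_CUBIC))
E
```

```text
time_s: 26.7
position: [617.9, 269.2, 145.4]
orientation: [0.504, 0.496, 0.503, -0.497]
force: [0.0, -1.2, -2.2]
finger_gap: 45.3
time_s: 27.7
position: [618.2, 269.2, 63.1]
orientation: [0.504, 0.496, 0.503, -0.497]
force: [1.1, -0.1, -2.3]
finger_gap: 45.6
t 27.7 pos [618.2 269.2  63.1] q [-0.32  0.69 -0.2   1.59  0.17  0.87 -2.14] gap 45.6 F [ 1.1 -0.1 -2.3]
fingers [ 0.    -0.002 -1.   ] jaw deg -89.2
-89.2 [2.76, 0.03, 0.02] [-0.001, 0.002, -0.0]
90.8 [2.76, 0.03, 0.02] [3.141, -0.0, -0.003]
```

View pics/c10.png

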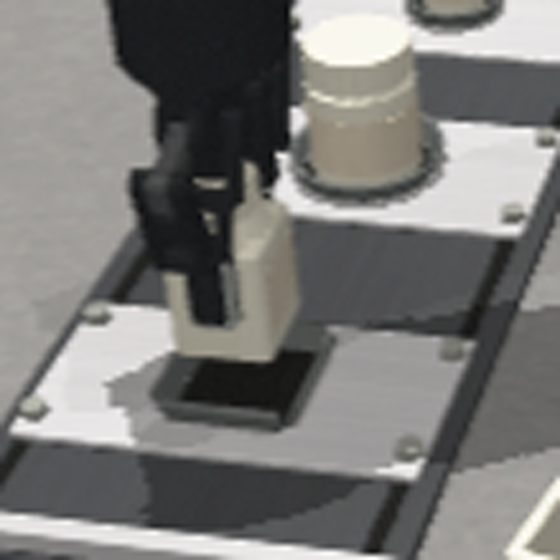

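The square bottle is centred above and aligned with its pocket (bottle base (175–295,350), pocket (240,385)). Lowering.

```bash
python3 -m inch '[[[0.5,0,0,0,0,0,-1],[1,0,0,0,0,0,-1],[1.5,0,0,0,0,0,-1],[1.9,0,0,0,0,0,-1],[2.2,0,0,0,0,0,-1],[2.4,0,0,0,0,0,-1],[2.6,0,0,0,0,0,-1],[2.7,0,0,0,0,0,-1],[2.75,0,0,0,0,0,-1],[2.75,0,0,0,0,0,-1]]]'; python3 -m inch '[[[0.05,0,0,0,0,0,-1],[0.1,0,0,0,0,0,-1],[0.15,0,0,0,0,0,-1],[0.2,0,0,0,0,0,-1],[0.2,0,0,0,0,0,-1],[0.2,0,0,0,0,0,-1],[0.2,0,0,0,0,0,-1],[0.2,0,0,0,0,0,-1],[0.2,0,0,0,0,0,-1],[0.2,0,0,0,0,0,-1]]]'
```

```text
time_s: 28.75
position: [618.2, 269.2, 35.6]
orientation: [0.504, 0.496, 0.503, -0.497]
force: [-0.2, -0.6, -1.3]
finger_gap: 45.3
time_s: 29.75
position: [618.3, 269.2, 33.9]
orientation: [0.504, 0.496, 0.503, -0.497]
force: [-1.7, -0.9, 6.0]
finger_gap: 45.5
```

```bash
python3 -m inch '[[[0,0,0,0,0,0,-1],[0,0,0,0,0,0,-0.8],[0,0,0,0,0,0,-0.6],[0,0,0,0,0,0,-0.4],[0,0,0,0,0,0,-0.2],[0,0,0,0,0,0,0],[0,0,0,0,0,0,0.3],[0,0,0,0,0,0,0.6],[0,0,0,0,0,0,1],[0,0,0,0,0,0,1]]]'; python3 -m inch '[[[-0.3,0,0,0,0,0,1],[-1,0,0,0,0,0,1],[-2,0,0,0,0,0,1],[-3.5,0,0,0,0,0,1],[-5.5,0,0,0,0,0,1],[-7.5,0,0,0,0,0,1],[-9.5,0,0,0,0,0,1],[-10.5,0,0,0,0,0,1],[-10.5,0,0,0,0,0,1],[-10.5,0,0,0,0,0,1]]]'; python3 go.py 420.5 359 135 -10.5
python3 - <<'E'
from h import *
im=cv2.imread("pics/top0.png");m=(im.min(2)>178).astype(np.uint8)
c=[c for c in cv2.findContours(m,cv2.RETR_EXTERNAL,cv2.CHAIN_APPROX_NONE)[0] if cv2.pointPolygonTest(cv2.convexHull(c),(150,217),False)>0][0]
w=np.array([plane("top",*p[0],60)[:2] for p in c],np.float32);print(cv2.boundingRect(c),cv2.minAreaRect(w))
E
```

```text
time_s: 30.75
position: [618.3, 269.2, 33.8]
orientation: [0.504, 0.496, 0.503, -0.497]
force: [-0.1, 0.7, 0.6]
finger_gap: 85.5
time_s: 31.75
position: [618.0, 269.2, 138.5]
orientation: [0.504, 0.496, 0.503, -0.497]
force: [-0.8, 0.2, -0.6]
finger_gap: 85.7
t 31.75 pos [618.  269.2 138.5] q [-0.31  0.6  -0.22  1.55  0.15  1.   -2.12] gap 85.7 F [-0.8  0.2 -0.6]
fingers [ 0.    -0.002 -1.   ] jaw deg -89.2
-10.5 [0.33, -19.63, -9.25] [-1.374, 0.002, 0.001]
169.5 [0.33, -19.63, -9.25] [1.767, 0.001, -0.002]
(124, 204, 49, 27) ((422.22442626953125, 360.2189025878906), (113.98615264892578, 48.74409484863281), 78.33185577392578)
```

```bash
python3 -m inch '[[[0,-1.2,-0.6,-0.1,0,0,1],[0.1,-3.5,-1.6,-0.24,0,0,1],[0.2,-6.5,-3,-0.38,0,0,1],[0.3,-9.5,-4.5,-0.52,0,0,1],[0.3,-12.5,-5.9,-0.66,0,0,1],[0.3,-15,-7.1,-0.8,0,0,1],[0.3,-17.5,-8.2,-0.94,0,0,1],[0.3,-19,-9,-1.08,0,0,1],[0.3,-19.6,-9.2,-1.22,0,0,1],[0.3,-19.6,-9.2,-1.36,0,0,1]]]'; python3 -m inch '[[[0,0,0,0,0,0,1],[0,0,0,0,0,0,1],[0,0,0,0,0,0,1],[0,0,0,0,0,0,1],[0,0,0,0,0,0,1],[0,0,0,0,0,0,1],[0,0,0,0,0,0,1],[0,0,0,0,0,0,1],[0,0,0,0,0,0,1],[0,0,0,0,0,0,1]]]'; python3 go.py 421.5 358.5 21 -11
python3 - <<'E'
from h import *
t=bot.get_image("top");s=bot.get_image("side")
a=cv2.resize(t[100:270,90:250],(452,480),interpolation=cv2.INTER_CUBIC);b=cv2.resize(s[190:370,230:355],(333,480),interpolation=cv2.INTER_CUBIC)
cv2.imwrite("pics/c11.png",np.hstack([a,b]))
E
```

```text
time_s: 32.75
position: [419.3, 358.9, 134.5]
orientation: [0.704, 0.066, 0.704, -0.068]
force: [-0.1, 0.0, -0.0]
finger_gap: 85.4
time_s: 33.75
position: [419.3, 358.9, 134.5]
orientation: [0.704, 0.066, 0.704, -0.068]
force: [-0.1, 0.3, 0.7]
finger_gap: 85.6
t 33.75 pos [419.3 358.9 134.5] q [-0.3   0.47 -0.58  1.87  0.32  0.91 -1.23] gap 85.6 F [-0.1  0.3  0.7]
fingers [-0.001 -0.002 -1.   ] jaw deg -10.9
-11.0 [11.35, 0.04, 0.23] [0.002, -0.001, 0.003]
169.0 [11.35, 0.04, 0.23] [-3.14, -0.004, -0.001]
```

View pics/c11.png

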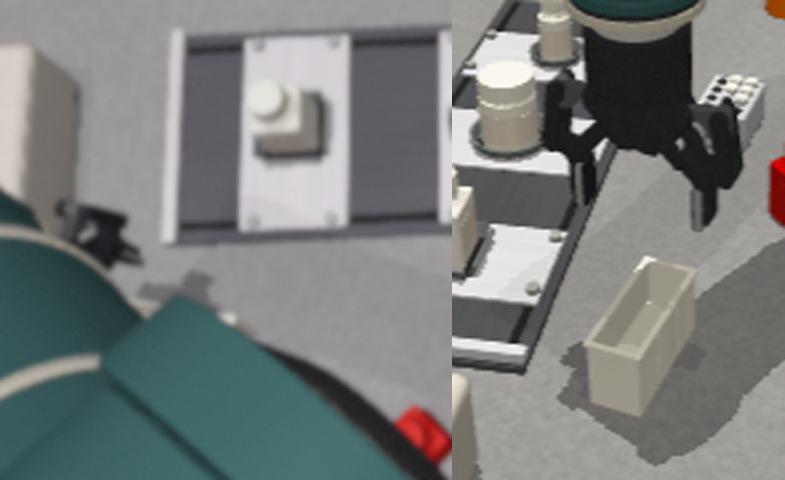

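The square bottle is seated in its pocket (top crop 283,120), and the gripper is over the trough, across its width. Descending and gripping.

```bash
python3 -m inch '[[[1.5,0,0.1,0,0,0,1],[3,0,0.2,0,0,0,1],[4.5,0,0.2,0,0,0,1],[6,0,0.2,0,0,0,1],[7.5,0,0.2,0,0,0,1],[9,0,0.2,0,0,0,1],[10.4,0,0.2,0,0,0,1],[11.2,0,0.2,0,0,0,1],[11.4,0,0.2,0,0,0,1],[11.4,0,0.2,0,0,0,1]]]'
python3 -m inch '[[[0,0,0,0,0,0,0.2],[0,0,0,0,0,0,-0.2],[0,0,0,0,0,0,-0.6],[0,0,0,0,0,0,-1],[0,0,0,0,0,0,-1],[0,0,0,0,0,0,-1],[0,0,0,0,0,0,-1],[0,0,0,0,0,0,-1],[0,0,0,0,0,0,-1],[0,0,0,0,0,0,-1]]]'
python3 -m inch '[[[-0.5,0,0,0,0,0,-1],[-1,0,0,0,0,0,-1],[-2,0,0,0,0,0,-1],[-3.5,0,0,0,0,0,-1],[-5.5,0,0,0,0,0,-1],[-7.5,0,0,0,0,0,-1],[-9.5,0,0,0,0,0,-1],[-11.5,0,0,0,0,0,-1],[-13,0,0,0,0,0,-1],[-13,0,0,0,0,0,-1]]]'; python3 go.py 621.5 -276.5 150 -89.1
python3 - <<'E'
from h import *
s=bot.get_image("side");cv2.imwrite("pics/c12.png",cv2.resize(s[190:370,230:355],(333,480),interpolation=cv2.INTER_CUBIC))
E
```

```text
time_s: 34.85
position: [421.1, 358.4, 20.4]
orientation: [0.704, 0.066, 0.704, -0.068]
force: [-0.3, 0.2, 0.3]
finger_gap: 85.2
time_s: 35.85
position: [421.4, 358.6, 21.1]
orientation: [0.704, 0.066, 0.704, -0.068]
force: [-0.9, -1.7, 6.9]
finger_gap: 41.3
time_s: 36.85
position: [422.2, 359.5, 153.5]
orientation: [0.705, 0.067, 0.703, -0.067]
force: [1.0, -0.4, -0.5]
finger_gap: 41.7
t 36.85 pos [422.2 359.5 153.5] q [-0.29  0.44 -0.6   1.85  0.31  0.94 -1.21] gap 41.7 F [ 1.  -0.4 -0.5]
fingers [ 0.002 -0.    -1.   ] jaw deg -10.9
-89.1 [0.4, -58.69, 31.58] [1.365, 0.002, -0.002]
90.9 [0.4, -58.69, 31.58] [-1.777, 0.002, 0.002]
```

View pics/c12.png

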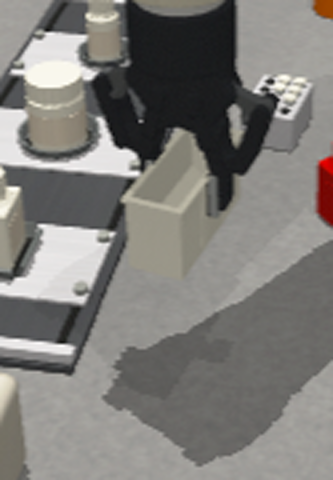

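The trough is held level (crop 180,210). Carrying it to the rectangular pocket.

```bash
python3 -m inch '[[[-0.2,-1.2,0.6,0.03,0,0,-1],[-0.5,-3.5,1.9,0.08,0,0,-1],[-0.8,-6.5,3.5,0.15,0,0,-1],[-1,-10,5.4,0.23,0,0,-1],[-1,-13.5,7.3,0.31,0,0,-1],[-1,-17.5,9.5,0.41,0,0,-1],[-1,-21.5,11.6,0.5,0,0,-1],[-1,-25.5,13.8,0.6,0,0,-1],[-1,-29.5,15.9,0.69,0,0,-1],[-1,-33,17.8,0.77,0,0,-1]]]'; python3 go.py 621.5 -276.5 150 -89.1
```

```text
time_s: 37.9
position: [533.9, -2.0, 162.0]
orientation: [0.626, 0.328, 0.626, -0.329]
force: [-0.1, 1.0, -1.1]
finger_gap: 41.4
t 37.9 pos [533.9  -2.  162. ] q [ 0.21  0.35 -0.32  1.9   0.14  0.91 -1.15] gap 41.4 F [-0.1  1.  -1.1]
fingers [-0.    -0.002 -1.   ] jaw deg -55.4
-89.1 [1.24, -8.38, 27.56] [0.589, 0.002, 0.001]
90.9 [1.24, -8.38, 27.56] [-2.553, -0.001, 0.002]
```

```bash
python3 -m inch '[[[0.1,-1,3.3,0.07,0,0,-1],[0.2,-2.2,7,0.15,0,0,-1],[0.4,-3.3,10.8,0.23,0,0,-1],[0.6,-4.5,14.6,0.31,0,0,-1],[0.8,-5.6,18.3,0.39,0,0,-1],[1,-6.7,21.8,0.47,0,0,-1],[1.1,-7.6,24.8,0.53,0,0,-1],[1.2,-8.2,26.8,0.57,0,0,-1],[1.2,-8.4,27.5,0.589,0,0,-1],[1.2,-8.4,27.6,0.589,0,0,-1]]]'; python3 -m inch '[[[1,0,0,0,0,0,-1],[2.5,0,0,0,0,0,-1],[4,0,0,0,0,0,-1],[5.5,0,0,0,0,0,-1],[7,0,0,0,0,0,-1],[8,0,0,0,0,0,-1],[8.5,0,0,0,0,0,-1],[8.5,0,0,0,0,0,-1],[8.5,0,0,0,0,0,-1],[8.5,0,0,0,0,0,-1]]]';  python3 go.py 621.5 -276.5 36 -89.1
python3 - <<'E'
from h import *
t=bot.get_image("top");s=bot.get_image("side")
a=cv2.resize(t[90:190,350:450],(400,400),interpolation=cv2.INTER_CUBIC);b=cv2.resize(s[140:220,240:320],(400,400),interpolation=cv2.INTER_CUBIC)
cv2.imwrite("pics/c13.png",np.hstack([a,b]))
E
```

```text
time_s: 38.9
position: [620.8, -277.7, 149.5]
orientation: [0.503, 0.496, 0.503, -0.497]
force: [0.2, 0.4, -1.0]
finger_gap: 41.8
time_s: 39.9
position: [621.1, -277.9, 65.2]
orientation: [0.504, 0.496, 0.503, -0.497]
force: [0.1, 0.2, 0.5]
finger_gap: 41.3
t 39.9 pos [ 621.1 -277.9   65.2] q [ 0.44  0.69 -0.1   1.58  0.08  0.88 -1.24] gap 41.3 F [0.1 0.2 0.5]
fingers [-0.    -0.002 -1.   ] jaw deg -89.2
-89.1 [2.92, 0.04, -0.14] [-0.002, 0.002, 0.0]
90.9 [2.92, 0.04, -0.14] [3.139, 0.001, -0.003]
```

View pics/c13.png

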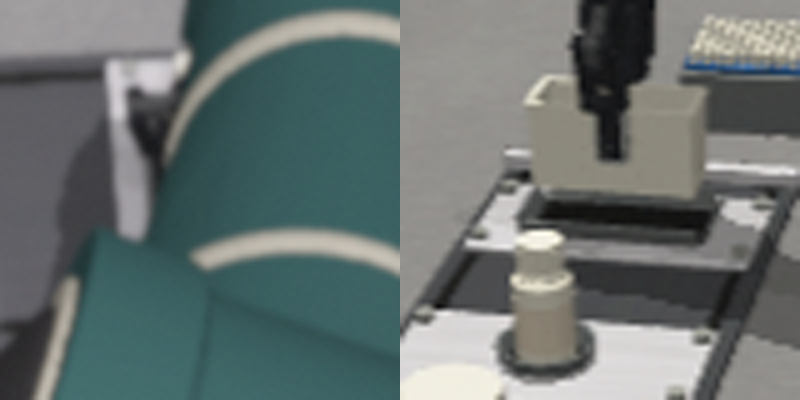

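```bash
python3 - <<'E'
from h import *
B=lambda x,y:(240+(x-400)/5-.4,140+y/5-.4)
print("base",[plane("side",*B(*p),44).round(1) for p in((537,187),(699,197))])
print("rim",[plane("side",*B(*p),104).round(1) for p in((532,103),(704,113))])
print("floor far edge",[plane("side",*B(*p),13.5).round(1) for p in((541,202),(716,211))])
print("mouth near edge",[plane("side",*B(*p),25).round(1) for p in((520,222),(708,240))])
E
```

```text
base [array([ 674. , -261.9,   44. ]), array([ 565.1, -264.5,   44. ])]
rim [array([ 673.5, -261.9,  104. ]), array([ 560. , -264.2,  104. ])]
floor far edge [array([ 684.7, -301.8,   13.5]), array([ 564. , -307.7,   13.5])]
mouth near edge [array([ 682.5, -246.6,   25. ]), array([ 554.5, -241. ,   25. ])]
```

```bash
python3 -m inch '[[[0.5,0.1,-0.1,0,0,0,-1],[1,0.2,-0.15,0,0,0,-1],[1.5,0.2,-0.15,0,0,0,-1],[1.9,0.2,-0.15,0,0,0,-1],[2.2,0.2,-0.15,0,0,0,-1],[2.4,0.2,-0.15,0,0,0,-1],[2.6,0.2,-0.15,0,0,0,-1],[2.7,0.2,-0.15,0,0,0,-1],[2.8,0.2,-0.15,0,0,0,-1],[2.85,0.2,-0.15,0,0,0,-1]]]'; python3 -m inch '[[[0.05,0,0,0,0,0,-1],[0.1,0,0,0,0,0,-1],[0.15,0,0,0,0,0,-1],[0.2,0,0,0,0,0,-1],[0.25,0,0,0,0,0,-1],[0.25,0,0,0,0,0,-1],[0.25,0,0,0,0,0,-1],[0.25,0,0,0,0,0,-1],[0.25,0,0,0,0,0,-1],[0.25,0,0,0,0,0,-1]]]'
```

```text
time_s: 41.0
position: [623.0, -276.4, 36.6]
orientation: [0.504, 0.496, 0.503, -0.497]
force: [-0.4, 0.5, -0.7]
finger_gap: 41.4
time_s: 42.0
position: [623.0, -276.4, 34.1]
orientation: [0.504, 0.496, 0.503, -0.497]
force: [-1.1, 0.4, 1.9]
finger_gap: 41.3
```

```bash
python3 -m inch '[[[0.05,0,0,0,0,0,-1],[0.1,0,0,0,0,0,-1],[0.1,0,0,0,0,0,-1],[0.1,0,0,0,0,0,-0.8],[0.1,0,0,0,0,0,-0.5],[0.1,0,0,0,0,0,-0.2],[0.1,0,0,0,0,0,0.1],[0.1,0,0,0,0,0,0.5],[0.1,0,0,0,0,0,1],[0.1,0,0,0,0,0,1]]]'; python3 -m inch '[[[-0.3,0,0,0,0,0,1],[-1,0,0,0,0,0,1],[-2,0,0,0,0,0,1],[-3.5,0,0,0,0,0,1],[-5.5,0,0,0,0,0,1],[-7.5,0,0,0,0,0,1],[-9.5,0,0,0,0,0,1],[-12,0,0,0,0,0,1],[-14,0,0,0,0,0,1],[-16,0,0,0,0,0,1]]]';python3 go.py 450 -450 230 -89
```

```text
time_s: 43.0
position: [622.9, -276.4, 33.0]
orientation: [0.504, 0.496, 0.503, -0.497]
force: [-0.6, 0.6, -0.2]
finger_gap: 85.2
time_s: 44.0
position: [623.2, -276.1, 195.6]
orientation: [0.504, 0.496, 0.503, -0.497]
force: [0.2, -0.4, -0.1]
finger_gap: 85.5
t 44.0 pos [ 623.2 -276.1  195.6] q [ 0.44  0.55 -0.11  1.49  0.06  1.1  -1.23] gap 85.5 F [ 0.2 -0.4 -0.1]
fingers [ 0.001 -0.002 -1.   ] jaw deg -89.2
-89.0 [-3.42, -17.55, 17.16] [-0.004, 0.002, -0.001]
91.0 [-3.42, -17.55, 17.16] [3.138, -0.001, -0.003]
```

Backing off to (450,-450,230) for a clear last look.

```bash
python3 -m inch '[[[-0.5,-2,2,0,0,0,1],[-1,-4,4,0,0,0,1],[-1.5,-6.5,6.5,0,0,0,1],[-2,-9,9,0,0,0,1],[-2.5,-12,12,0,0,0,1],[-3,-14.5,14.5,0,0,0,1],[-3.4,-17,16.5,0,0,0,1],[-3.4,-17.5,17,0,0,0,1],[-3.4,-17.5,17,0,0,0,1],[-3.4,-17.5,17,0,0,0,1]]]'
python3 - <<'E'
from h import *
t=bot.get_image("top");s=bot.get_image("side");cv2.imwrite("pics/tf.png",t);cv2.imwrite("pics/sf.png",s)
a=cv2.resize(t[90:280,120:500],(760,380),interpolation=cv2.INTER_CUBIC);cv2.imwrite("pics/c14.png",a)
cv2.imwrite("pics/c15.png",cv2.resize(s[140:340,160:400],(720,600),interpolation=cv2.INTER_CUBIC))
E
```

```text
time_s: 45.0
position: [451.4, -447.5, 230.3]
orientation: [0.505, 0.496, 0.503, -0.496]
force: [0.5, -0.4, -0.4]
finger_gap: 85.7
```

View pics/c14.png

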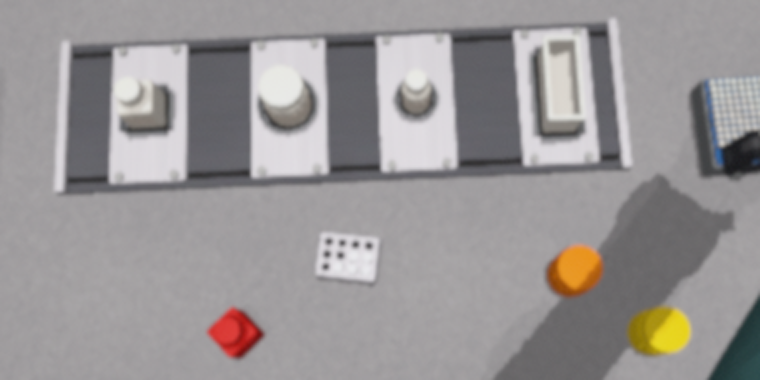

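All four stand in their carriers in the top view: crop (140,103), (285,97), (416,92), (560,85). The viewer limit is reached, so I check the heights by triangulating mask centroids.

```bash
python3 - <<'E'
from h import *
T=cv2.imread("pics/tf.png").min(2);S=cv2.imread("pics/sf.png").min(2)
def blob(g,x0,x1,y0,y1,thr):
    k,l,st,ce=cv2.connectedComponentsWithStats((g[y0:y1,x0:x1]>thr).astype(np.uint8))
    i=1+np.argmax(st[1:,4]);return st[i].tolist(),ce[i]+[x0,y0]
M={"square":((615,269),86),"jar":((619,81.6),76),"small":((621,-88.7),80)}
for n,(c,h) in M.items():
    p=np.array([*c,h+13.5]);u,v=proj("top",p);a,b=proj("side",p);w=14 if n=="jar" else 8
    for thr in(212,216):
        st1,t=blob(T,int(u-w),int(u+w),int(v-w),int(v+w),thr);st2,s=blob(S,int(a-w),int(a+w),int(b-8),int(b+6),thr)
        q,e=tri(t,s);print(n,thr,"expect px",np.round([u,v,a,b],1),"found",t.round(1),s.round(1),"xyz",q.round(1),"res",round(e,1),st1[2:],st2[2:])
# trough rim outline against expectation at floor 13.5
for x,y in((54,21),(54,-21),(-54,-21),(-54,21)):print("rim expect",np.round([*proj("top",(621+x,-277+y,73.5)),*proj("side",(621+x,-277+y,73.5))],1))
print("trough top bbox",blob(T,384,416,100,162,190));
m=S[150:200,255:320]
for r in range(160,192,2):
    k=np.where(S[r,250:325]>185)[0]; print(r,(k.min()+250,k.max()+250,len(k)) if len(k) else None,end="; ")
for n,ref in(("cold",(278,207,31,23)),):
    st,c=blob(T,265,320,195,240,185);print("\ncold",st[2:],c,"was 294.4 218.8")
d0=cv2.absdiff(cv2.imread("pics/top0.png"),cv2.imread("pics/tf.png")).max(2)
print("diff tipbox side view",cv2.absdiff(cv2.imread("pics/side0.png"),cv2.imread("pics/sf.png")).max(2)[143:167,295:331].mean())
E
```

```text
square 212 expect px [182.4 135.4 225.2 255.2] found [182.6 132.6] [223.7 254.8] xyz [620.3 268.3 100.1] res 3.1 [12, 13, 129] [13, 7, 66]
square 216 expect px [182.4 135.4 225.2 255.2] found [182.6 133. ] [223.7 254.8] xyz [619.8 268.3 100. ] res 2.2 [11, 11, 104] [13, 7, 66]
jar 212 expect px [259.3 132.7 249.7 217.8] found [258.6 128.6] [249.4 217.2] xyz [623.5  82.2  93.1] res 9.0 [26, 24, 512] [24, 11, 164]
jar 216 expect px [259.3 132.7 249.7 217.8] found [258.9 131.1] [249.5 217.2] xyz [620.5  81.9  92. ] res 2.9 [22, 21, 366] [22, 10, 154]
small 212 expect px [327.7 128.9 267.  187.8] found [326.5 125.5] [267.2 187.3] xyz [623.8 -86.4  97.6] res 8.6 [16, 14, 179] [9, 4, 20]
small 216 expect px [327.7 128.9 267.  187.8] found [327.7 127.8] [267.2 187.3] xyz [621.8 -88.9  95.4] res 2.7 [12, 12, 89] [9, 4, 20]
rim expect [392.2 109.7 265.7 169.5]
rim expect [408.5 109.1 269.2 164.4]
rim expect [411.9 149.3 300.8 166.6]
rim expect [395.2 149.9 298.  171.8]
trough top bbox ([0, 5, 32, 57, 856], array([402.65303738, 129.37383178]))
160 None; 162 None; 164 (np.int64(268), np.int64(274), 7); 166 (np.int64(267), np.int64(297), 4); 168 (np.int64(265), np.int64(299), 3); 170 (np.int64(261), np.int64(298), 12); 172 None; 174 (np.int64(312), np.int64(318), 7); 176 None; 178 (np.int64(264), np.int64(264), 1); 180 (np.int64(259), np.int64(309), 9); 182 (np.int64(257), np.int64(311), 13); 184 (np.int64(257), np.int64(312), 14); 186 (np.int64(258), np.int64(311), 18); 188 (np.int64(254), np.int64(310), 27); 190 (np.int64(273), np.int64(305), 33); 
cold [31, 24, 527] [293.91650854 218.21062619] was 294.4 218.8
diff tipbox side view 4.465277777777778
```

```bash
python3 -c "
from cell import bot
print(bot.hand_in())"
```

```text
the job is handed in; nothing more can be done
None
```

All four containers are in their matching carriers: the jar, small bottle, square bottle and trough. Each was lowered until the force reading showed contact, then released. I handed the job in at about 45 s of the 112 s allowed, with the arm backed off and touching nothing.

**Seating heights:** At contact, all four bases came out at one floor height, about 13 mm.
- **Jar and bottles:** In the last pictures the cap tops measured 92 mm (jar), 95 mm (small bottle) and 100 mm (square bottle). That puts their bases at 14–16 mm, so the two measures differ by 1–3 mm. One pixel is about 2.5–3 mm, so I count this as agreement.
- **Trough:** The trough rim's far edge lay within a pixel or two of where a seated trough should be in the side view. A separate outline check of the trough from above ran together with the white plate and told me nothing.

**Force:** The highest reading I saw was about 30 N, when the jar touched down. I eased back before opening the fingers.

**Left alone:** The cold block moved less than one pixel in the image, and the tip box area was nearly unchanged in the side view. The orange and yellow jars and the red bottle were not touched.

**Not viewed:** I could not view the last side close-up because the 16-picture limit was reached. The side view was checked by numbers only.

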